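# Reset the length stop of the key machine

### The arm

A 6-joint arm with a two-finger parallel gripper is mounted at the origin on the work surface. World frame = base frame: x ahead of the robot, y to its left, z up, the work surface at z = 0. Lengths are in m, angles in rad, forces in N, time in s.
With the tool pointing down it reaches from about 0.2 to 0.875 m from the base axis. Payload 3.4 kg.
Tool frame: the origin (TCP) lies between the finger pads; the fingertips stand 25 mm ahead of it and the grasp point (between the pads) lies 6 mm ahead of it (r.nose_length is the z of the fingertips in the tool frame, in m); z points along the fingers, x is the direction in which the jaws open and shut, and the axes are right-handed (so a half turn about z gives the same grasp; the last joint's range is limited). The gripper opens to 94 mm and grips with 3 to 60 N. Pads are 16 mm wide; open, the fingers measure 119 mm over their backs; the gripper's body (75 mm by 177 mm) begins 78 mm behind the grasp point.
Start: joints at [1.069, 0.276, 1.505, -0, 1.361, -0.121], TCP at [0.214, 0.534, 0.23] pointing down, gripper open.
Joint ranges: [-2.89, 2.89], [-0.75, 2.08], [0.22, 2.7], [-1.18, 4.32], [0.11, 2.71], [-2.7, 2.7]. Speed limits (rad/s): [2.57, 2.57, 3.14, 3.14, 3.14, 3.14].

### API

Orientations are given as a unit quaternion [w, x, y, z].
In Python, from plant import r, gripper_to, inverse_kinematics, vision, models, telemetry gives the robot as it stands. Calls block until the motion is done:
- r.move_to(position, orientation): joint-space move of the TCP to a pose.
- r.move_l(position, rot=None, vel=0.15, guard=None): straight line of the TCP; rot=None keeps the orientation; vel is the mean speed in m/s. With guard (N) it stops when the force on the tool has changed by that much, and returns True; else False.
- r.movej(angles): joint-space move.
- gripper_to(opening, f_grip=None): finger opening in m; f_grip is the grip in N (None keeps the last); returns when the fingers have stopped.
- r.hold(seconds).
- inverse_kinematics(position, orientation): joint angles nearest the present ones, or None.
- vision.snapshot(name): name is "scene" or "side" or "wrist"; returns the picture (480x640x3 uint8, red, green, blue); there is no depth.
- vision.get_calibration(name): a dict with "fx", "fy", "cx", "cy" (pixels), "position" and "orientation" of the camera in the world. Camera axes: x right, y down, z forward; pixel columns grow to the right and rows downward; lengths in m; the calibration is good to about 2 mm. A picture is of the moment at which its call begins: read the wrist's pose just before it. get_calibration takes no time and is no camera call; for the wrist camera it gives the pose at the moment of the call.
A pose or a line that the arm cannot do raises r.PlanningError and nothing moves.
- r.sign_off(): hands the job in, once; it reports no verdict.
Trained networks look in the newest picture that a camera, given by its name, has taken for a name from the list of things; names that differ only in an ending like _2 or _b are one class to them, and where a whole thing is asked for, a point or a joint stands for the part that bears it (a point fixed in the world has none). Each returns a list of dicts, best first, with "score" (0 to 1); they miss things now and then, are a little off and sometimes report something else, mostly with a low value. They report only what shows in the picture. A call takes as long as a camera call.
- models.boxes_of(thing, camera): "at" ([x, y, z] in m, in world coordinates, good to about 4 mm: the middle of the surface that is visible of it).
- models.regions_of(thing, camera): "pixels" (480x640 bool, what is visible of it).
- models.mark_of(thing, camera): "at" ([x, y, z] in m, in world coordinates, good to about 4 mm: a listed point, or the origin of a listed thing).
Readings, each from a call of its own:
- telemetry.current_t(): time.
- telemetry.current_joints(): joint angles.
- telemetry.current_dq(): joint speeds.
- telemetry.current_joint_efforts(): joint torques, N m.
- telemetry.current_ee_pos(): TCP position.
- telemetry.current_tool_rot(): TCP orientation.
- telemetry.current_wrist_force(): force on the tool from outside, world axes, zero at the start.
- telemetry.current_torque(): the same for the moment, N m.
- telemetry.current_opening(): finger opening in m.
Only numpy, scipy, OpenCV 4.12 (cv2) and the standard library are available. Lean on these libraries where they do the work, as an engineer would, in place of code of your own. Each camera call takes 0.05 s, during which the arm holds its last target. There are 200 camera calls.

### The job

Move the white sleeve of the length stop to the yellow tag: pull its spring plunger up by the black knob, slide the sleeve along the rail, and let the pin spring fully home in the hole beside the yellow tag. The hole is only roughly at the tag, so feel for it, and go gently: never force the pin, neither sideways by shoving the sleeve nor down onto the rail, and leave the other things on the bench where they are.

Things in the scene. Friction and masses are not known exactly. Their poses are not given: they have to be found in the camera images.
- rail: The length-stop rail: fixed green base plate (130 x 330 mm, 12 mm thick) carrying a steel bar, 30 mm wide, along the rail's own y axis between two green end posts (y = -152 and +152 mm, 66 mm high). Origin on the table under the bar's middle; x points to the side of the coloured tags; z up. The bar's top is 60 mm above the table; five plates with holes lie in it (see home_hole).
- home_hole (a point): Mouth of the start hole, at y = 0 of the rail, 60.5 mm up, in a dark plate; the pin starts in it. Four brass plates lie near y = -100, -50, +50, +100 mm. Plate tops 60.5 mm up, all fixed; holes 9.5 mm in diameter, 12 mm deep. Each brass plate was clamped by eye: its hole lies anywhere up to 9 mm either side of the centre line of its tag, differently each time (only felt or seen).
- sleeve: White sleeve, 56 mm across the rail, 44 mm along it, top 76 mm above the table. Slides along the rail's y axis only, 112 mm either way from y = 0, with 2.5 N friction plus 25 N per m/s. Axes parallel to the rail's; origin at table height under the plunger's axis. It has a dark boss on top (22 mm diameter, up to 91 mm) and a thin stop blade on the -x side, to 70 mm from the rail's centre line.
- sleeve_pin (a point): The point on the plunger's vertical axis at the height of the sleeve's top (76 mm above the table). It moves with the sleeve, not with the plunger.
- knob (a point): The centre of the plunger's black knob: an upright cylinder 24 mm in diameter and 26 mm high; with the pin home its centre is 117 mm above the table (its underside 104 mm, 13 mm over the boss). It rises with the plunger and travels with the sleeve.
- plunger (a joint): How far the plunger is pulled up (m): 0 = fully home, 0.018 = upper stop. Spring: 5 N down at 0, 9.5 N at the stop, plus 0.6 N weight and 30 N per m/s. The pin (8 mm diameter, flat end) reaches 10.5 mm into a hole; 0.011 clears the plates. Let down between holes it slides with little friction (reads about 0.0105), and springs to 0 over a hole, where it has 0.75 mm play each way and locks the sleeve.
- tag_yellow: Yellow tag: fixed block 30 x 22 mm, top 50 mm above the table, its middle 58 mm from the rail's centre line on the +x side, at one of y = -100, -50, +50, +100 mm of the rail. The origin of this entry lies at table height ON the rail's centre line, level with the tag; axes parallel to the rail's. The wanted hole is within 9 mm of this origin along y.
- tag_blue: The blue tag, of the same size, at another of the four places; origin likewise. Not wanted.
- tag_red: The red tag, likewise. Not wanted.
- tag_white: The white tag, likewise. Not wanted.
- padlock: Bystander: brass padlock lying flat, 40 x 34 x 18 mm with a steel shackle, beyond the tags. Origin under the middle of its brass body.
- lock_cylinder: Bystander: brass lock cylinder, 62 mm long, 22 mm high, beyond the tags. Origin under its middle.
- key_blank: Bystander: brass key blank lying flat, 56 mm long, 4 mm thick, on the rail's -x side. Origin under its round head.
- screwdriver: Bystander: screwdriver, 170 mm long, lying on the table on the rail's -x side.
- brush: Bystander: brush lying on the table to the right.
- spray_can: Bystander: spray can, 64 mm in diameter, 190 mm high, standing to the left.
- oil_bottle: Bystander: amber oil bottle, 40 mm in diameter, 110 mm high, standing to the left.

How it is judged:
By the outcome, as a careful person would: the job done as asked, in the order asked, and still so for the second after the job is handed in, with the robot touching nothing.
It also fails if it takes over 51 s, if anything falls off the work surface, if the arm or the gripper's body presses on something with over 40 N, if the wrist force passes 120 N, or if a joint passes its speed limit or range.

## Working session

There is one attempt and no reset: what is moved stays moved. The work goes in short steps, each a Python script; the robot and the scene stay as the last script left them, time stands still between calls to the robot, and variables do not carry over. Pictures are saved under pics/ and viewed, about 8 in all and at most 12, crops included, and the job is handed in when it is done.

```bash
mkdir -p pics; ls
python3 - <<'E'
from plant import r,vision,models,telemetry
import cv2,numpy as np
for c in ["scene","side"]:
    im=vision.snapshot(c); cv2.imwrite(f"pics/{c}1.png",im[:,:,::-1])
    k=vision.get_calibration(c); print(c,np.round(k["position"],3))
    for n in ["rail","home_hole","sleeve_pin","knob","tag_yellow","tag_blue","tag_red","tag_white"]:
        m=models.mark_of(n,c)
        print(n,[(np.round(d["at"],4).tolist(),round(d["score"],2)) for d in m[:2]])
print(telemetry.current_t(),telemetry.current_tool_rot(),r.nose_length)
E
```

```text
pics
scene [1.415 0.038 0.845]
rail [([0.5328, -0.1106, -0.0048], 0.75)]
home_hole [([0.5375, -0.1059, 0.0662], 0.62), ([0.5364, -0.1079, 0.0781], 0.23)]
sleeve_pin [([0.5324, -0.107, 0.0795], 0.56), ([0.5176, -0.0597, -0.0007], 0.5)]
knob [([0.5369, -0.1037, 0.113], 0.63)]
tag_yellow [([0.5727, -0.1998, -0.0037], 0.63)]
tag_blue [([0.4563, -0.1961, 0.0021], 0.7), ([0.5591, -0.1525, 0.0024], 0.61)]
tag_red [([0.4962, -0.0142, -0.0009], 0.56), ([0.4241, -0.0841, -0.0019], 0.46)]
tag_white [([0.5163, -0.0585, -0.003], 0.45)]
side [-0.082 -0.76   0.88 ]
rail [([0.5349, -0.1101, -0.0042], 0.69)]
home_hole [([0.5316, -0.1086, 0.0598], 0.67)]
sleeve_pin [([0.5392, -0.107, 0.0771], 0.69)]
knob [([0.535, -0.1066, 0.1188], 0.57)]
tag_yellow [([0.4424, 0.539, -0.0017], 0.38)]
tag_blue []
tag_red []
tag_white [([0.5375, -0.1029, -0.0009], 0.34)]
0.9 [-1.93010261e-05  8.28139284e-01  5.60522367e-01  5.02064814e-05] 0.025
```

View pics/scene1.png

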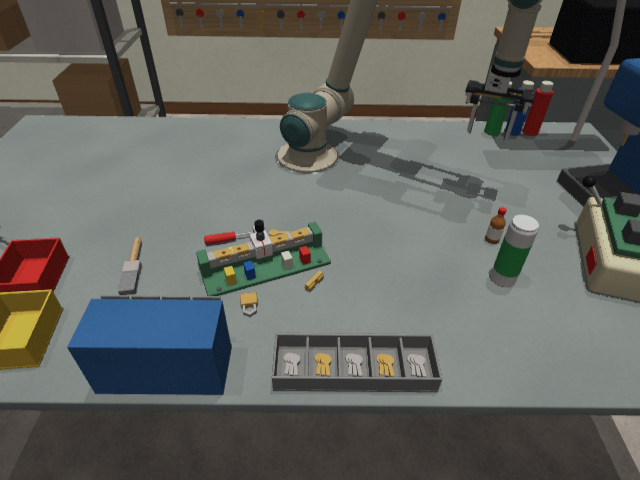

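View pics/side1.png

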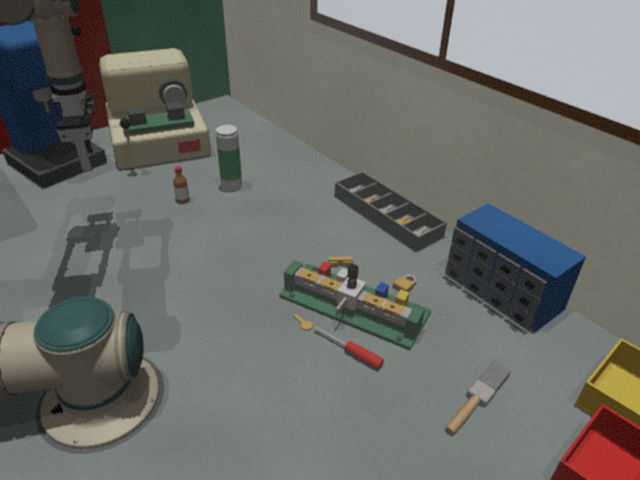

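Rail order from −y: yellow, blue, white, red. The yellow tag is at y ≈ −100 (scene pixel 230,275) and the sleeve is mid-rail (260,240). The networks' positions fit this, with the rail yawed about 22°. Next is a closer look with the wrist camera.

```bash
cat > h.py <<'E'
from plant import r,gripper_to,inverse_kinematics,vision,models,telemetry as T
import cv2,numpy as np
def quat(yaw): return [0,np.cos(yaw/2),np.sin(yaw/2),0]   # tool down, tool x at angle yaw
def rail(yaw,o,x,y,z): return [o[0]+np.cos(yaw)*x-np.sin(yaw)*y,o[1]+np.sin(yaw)*x+np.cos(yaw)*y,z]
def ray(cam,K,u,v,z):
    from scipy.spatial.transform import Rotation as R
    d=R.from_quat(np.roll(K["orientation"],-1)).apply([(u-K["cx"])/K["fx"],(v-K["cy"])/K["fy"],1])
    p=np.array(K["position"]); return p+d*(z-p[2])/d[2]
E
python3 - <<'E'
from h import *
yaw=np.radians(22.4); o=(.535,-.107)
for a in (yaw+np.pi/2,yaw-np.pi/2):
    q=inverse_kinematics(rail(yaw,o,0,-.05,.27),quat(a)); print(a,None if q is None else np.round(q,2))
a=min((yaw+np.pi/2,yaw-np.pi/2),key=lambda a:abs(inverse_kinematics(rail(yaw,o,0,-.05,.27),quat(a))[5]))
r.move_to(rail(yaw,o,0,-.05,.27),quat(a))
K=vision.get_calibration("wrist"); im=vision.snapshot("wrist"); cv2.imwrite("pics/w1.png",im[:,:,::-1])
print(a,{k:np.round(v,4).tolist() for k,v in K.items()})
for n in ["rail","sleeve_pin","knob","tag_yellow","tag_blue"]:
    print(n,[(np.round(d["at"],4).tolist(),round(d["score"],2)) for d in models.mark_of(n,"wrist")[:2]])
print(T.current_t(),T.current_wrist_force())
E
```

```text
1.9617500792416265 [-0.39  0.26  1.43 -0.    1.45 -2.35]
-1.1798425743481666 [-0.39  0.26  1.43 -0.    1.45  0.79]
-1.1798425743481666 {'fx': 414.2058, 'fy': 414.2058, 'cx': 326.9189, 'cy': 232.5395, 'position': [0.6215, -0.1259, 0.4232], 'orientation': [0.1058, 0.8243, -0.5516, -0.0705]}
rail []
sleeve_pin [([0.5335, -0.1082, 0.075], 0.72)]
knob [([0.5361, -0.1071, 0.1147], 0.77), ([0.6226, 0.0313, -0.0039], 0.58)]
tag_yellow []
tag_blue []
3.9083 [-0.88288163 -0.04041849 -0.38932279]
```

View pics/w1.png

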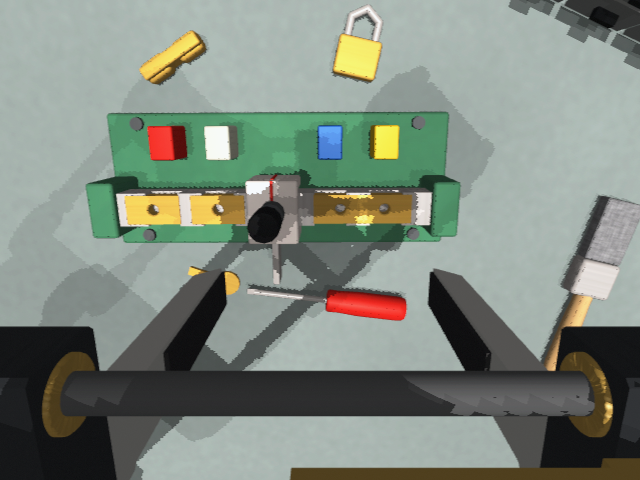

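The view shows the knob at (265,222), the brass holes at about (153,209), (219,209), (340,209) and (385,209), and the yellow tag at (385,140). I'll refine the hole pixels and turn them into rail positions.

Run:
```python
from h import *
im=cv2.imread("pics/w1.png"); K=vision.get_calibration("wrist")
g=im[:,:,2].astype(float); P=[]
for u,v in [(153,209),(219,209),(340,209),(385,209)]:
    w=g[v-7:v+8,u-8:u+9]; m=np.clip(np.median(w)*.75-w,0,None); y,x=np.mgrid[v-7:v+8,u-8:u+9]
    c=(m*x).sum()/m.sum(),(m*y).sum()/m.sum(); p=ray(0,K,*c,.0605); P.append(p); print(np.round(c,1),np.round(p,4))
P=np.array(P); d=np.polyfit(P[:,1],P[:,0],1); print("yaw",np.degrees(np.arctan(-d[0])))
# steel/post extents: tag centres on their tops
h=cv2.cvtColor(im,cv2.COLOR_BGR2HSV)
for n,(x0,x1) in dict(yellow=(360,405),blue=(312,347),red=(140,192)).items():
    s=h[120:165,x0:x1]; m=(s[...,1]>150)&(s[...,2]>60)&((s[...,0]<35)|(s[...,0]>100)); ys,xs=np.nonzero(m)
    print(n,xs.min()+x0,xs.max()+x0,ys.min()+120,ys.max()+120)
cv2.imwrite("pics/c1.png",cv2.resize(im[110:250,80:470],None,fx=2,fy=2,interpolation=cv2.INTER_CUBIC))
```

```text
[152.  209.9] [ 0.4941 -0.0105  0.0605]
[216.  210.2] [ 0.5155 -0.0634  0.0605]
[nan nan] [nan nan nan]
[385.4 209.1] [ 0.5739 -0.2027  0.0605]
 ** On entry to DLASCL parameter number  4 had an illegal value
 ** On entry to DLASCL parameter number  4 had an illegal value
 ** On entry to DLASCL parameter number  4 had an illegal value
 ** On entry to DLASCL parameter number  4 had an illegal value
 ** On entry to DLASCL parameter number  5 had an illegal value
 ** On entry to DLASCL parameter number  4 had an illegal value<stdin>:6: RuntimeWarning: invalid value encountered in scalar divide
Traceback (most recent call last):
numpy.linalg.LinAlgError: SVD did not converge in Linear Least Squares
```

The yellow hole is at about (0.574, −0.203), or y ≈ −103 mm on the rail, with yaw 22.5°. Next I grasp the knob with the jaws along the rail, using a 3 N grip so I can centre before gripping harder.

```bash
cat >> h.py <<'E'
yaw=np.radians(22.5); o=(.5355,-.107); Q=quat(yaw-np.pi/2)
def P(y,z,x=0): return rail(yaw,o,x,y,z)
def RF():  # position and force in rail frame
    p=np.array(T.current_ee_pos()); f=np.array(T.current_wrist_force()); c,s=np.cos(yaw),np.sin(yaw)
    R=np.array([[c,s],[-s,c]]); return np.round(np.r_[R@(p[:2]-o)*1e3,p[2]*1e3],2),np.round(np.r_[R@f[:2],f[2]],2)
def st(m): print(m,*RF(),"open",round(T.current_opening()*1e3,2),"t",round(T.current_t(),2))
E
python3 - <<'E'
from h import *
gripper_to(.055,3)
r.move_to(P(0,.17),Q); st("above")
print("guard",r.move_l(P(0,.123),vel=.08,guard=5)); st("down")
gripper_to(.028,3); st("28")
gripper_to(.020,3); st("closed")
E
```

```text
above [  0.69  -0.73 170.69] [ 0.56 -0.27  0.2 ] open 55.36 t 5.2
guard False
down [  0.37  -0.49 123.47] [0.87 0.1  0.15] open 54.88 t 5.93
28 [4.0000e-02 2.0000e-02 1.2303e+02] [ 1.22 -1.01  0.64] open 28.03 t 6.55
closed [ 3.0000e-02 -7.1000e-01  1.2304e+02] [ 1.1  -2.73 -1.04] open 24.05 t 6.79
```

Run:
```python
from h import *
for y in (-.0008,-.0013):
    r.move_l(P(y,.123),vel=.02); r.hold(.15); st(y)
    if abs(RF()[1][1])<.8: break
```

```text
-0.0008 [  0.    -0.79 123.01] [ 0.46 -1.47  0.44] open 23.7 t 7.19
-0.0013 [-2.0000e-02 -8.5000e-01  1.2301e+02] [-1.13  2.37  1.3 ] open 23.8 t 7.59
```

Balance lies near −1.0 mm. I'll go there, grip firmly, lift 14 mm and check the force.

Run:
```python
from h import *
r.move_l(P(-.001,.123),vel=.02); gripper_to(.020,25); st("grip")
r.move_l(P(-.001,.137),vel=.03,guard=25); r.hold(.2); st("lifted")
im=vision.snapshot("wrist"); cv2.imwrite("pics/w2.png",im[:,:,::-1])
```

```text
grip [ 1.00e-02 -8.60e-01  1.23e+02] [0.07 1.19 0.94] open 23.33 t 8.06
lifted [-8.000e-02 -8.200e-01  1.368e+02] [ 1.52 -0.29 -8.45] open 23.76 t 8.88
```

View pics/w2.png

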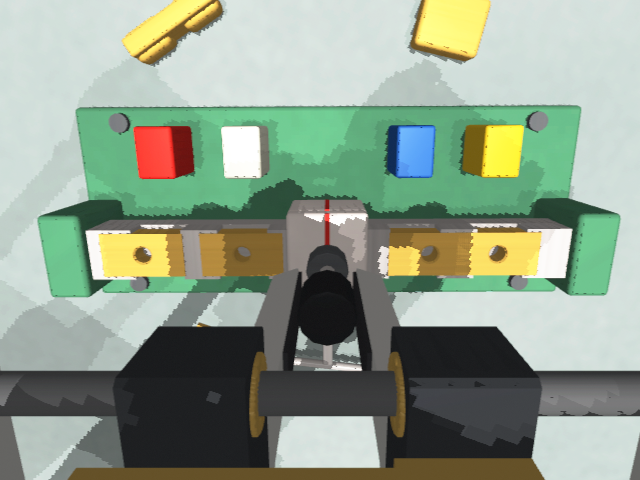

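The plunger is up (spring about 8.5 N), with the knob centred between the fingers. The yellow hole shows clearly at (498,253) and the sleeve's index line is at u≈327. I'll refine the hole from this picture and slide to 5 mm short of it.

Run:
```python
from h import *
K=vision.get_calibration("wrist")
c,s=np.cos(yaw),np.sin(yaw)
def rl(u,v,z):
    p=ray(0,K,u,v,z)[:2]-o; return np.round([(c*p[0]+s*p[1])*1e3,(-s*p[0]+c*p[1])*1e3],2)
for u,v in [(498,253),(429,253),(241,253),(142,254)]: print(rl(u,v,.0605))
print("line",rl(327,213,.076)); hy=rl(498,253,.0605)[1]-rl(327,213,.076)[1]-.85
print("hole y",hy)
hit=r.move_l(P((hy+5)/1e3,.137),vel=.06,guard=14); r.hold(.2); st(("slid",hit))
im=vision.snapshot("wrist"); cv2.imwrite("pics/w3.png",im[:,:,::-1])
```

```text
[-2.0000e-02 -1.0143e+02]
[ 3.000e-02 -6.139e+01]
[ 0.14 47.68]
[ -0.4  105.16]
line [27.06 -2.23]
hole y -100.05
('slid', False) [  0.17 -95.32 137.21] [ 3.9   0.92 -8.53] open 23.5 t 10.84
```

View pics/w3.png

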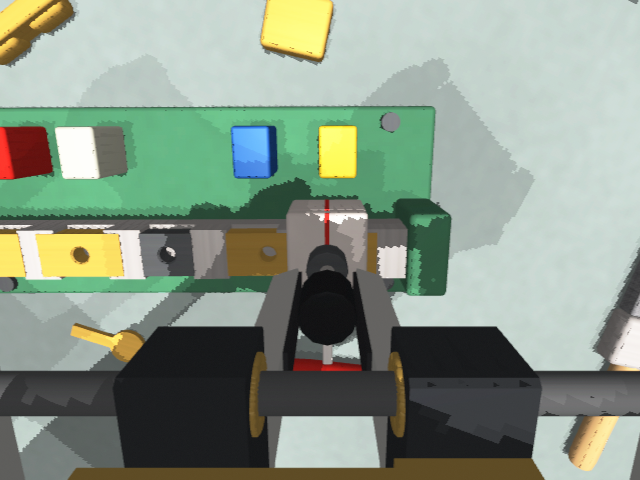

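Sleeve is about 5 mm short of the hole. Next I let the pin down onto the plate, open the fingers slightly and push slowly with a low guard.

Run:
```python
from h import *
y=RF()[0][1]/1e3
print(r.move_l(P(y,.1338),vel=.015)); r.hold(.15); st("lowered")
gripper_to(.0285,25); st("open")
r.move_l(P(y,.130),vel=.03); st("down")
hit=r.move_l(P(-.109,.130),vel=.010,guard=6); st(("push",hit))
r.hold(.1); st("after")
im=vision.snapshot("wrist"); cv2.imwrite("pics/w4.png",im[:,:,::-1])
im=vision.snapshot("side")
for n in ("knob","sleeve_pin"): print(n,[(np.round(d["at"],4).tolist(),round(d["score"],2)) for d in models.mark_of(n,"side")[:2]])
```

```text
False
lowered [  0.18 -95.34 133.88] [ 3.9   0.64 -9.01] open 23.64 t 11.41
open [ -0.27 -96.3  134.99] [0.23 0.15 0.25] open 28.49 t 11.73
down [ -0.28 -95.3  129.82] [ 0.62 -0.51  0.16] open 28.98 t 12.01
('push', True) [ -0.3  -97.44 129.33] [-0.35 -0.2   0.23] open 28.13 t 12.66
after [ -0.54 -97.16 128.97] [0.1  0.69 0.97] open 28.65 t 12.76
knob [([0.5717, -0.1942, 0.126], 0.57)]
sleeve_pin [([0.5711, -0.1954, 0.0745], 0.9)]
```

View pics/w4.png

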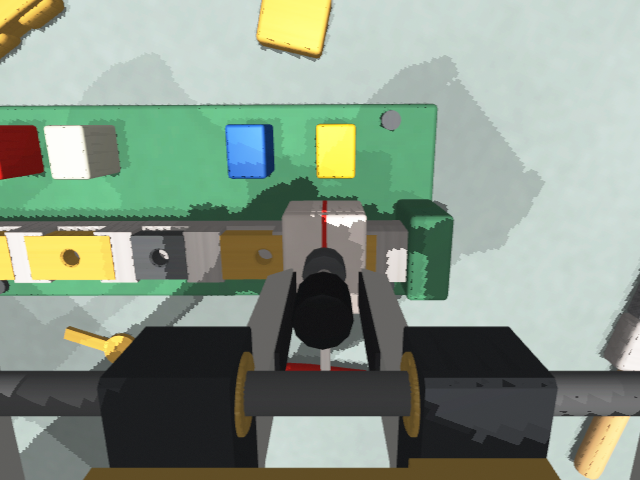

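The pin still rides high (knob at about z 0.126), so the guard tripped on first contact only. I'll continue.

Run:
```python
from h import *
for i in range(4):
    hit=r.move_l(P(-.109,.130),vel=.008,guard=6); st(("push",hit)); r.hold(.1)
    vision.snapshot("side"); k=models.mark_of("knob","side"); z=k[0]["at"][2] if k else None
    print("knob",np.round(k[0]["at"],4) if k else None)
    if z is None or z<.121 or not hit: break
im=vision.snapshot("wrist"); cv2.imwrite("pics/w5.png",im[:,:,::-1])
```

```text
('push', True) [ -0.8  -97.42 128.39] [-0.06  0.29 -1.11] open 28.5 t 13.62
knob [ 0.5733 -0.1927  0.1268]
('push', True) [ -1.33 -97.33 127.39] [0.51 0.18 0.33] open 28.74 t 14.53
knob [ 0.571  -0.1932  0.127 ]
('push', True) [ -1.89 -97.17 126.5 ] [-0.76  0.56 -0.87] open 28.4 t 15.44
knob [ 0.5385 -0.1082 -0.0033]
```

View pics/w5.png

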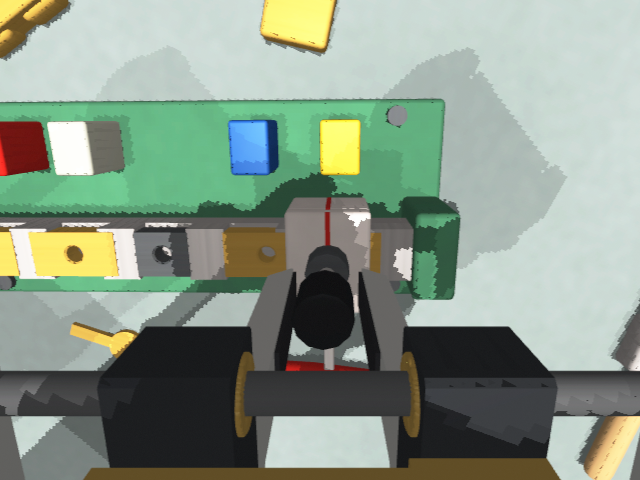

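The sleeve hasn't moved: it is in the same place relative to the tag, and the knob is still up. The guard trips each time the finger meets the knob. I'll go in sub-millimetre steps and read the force after each one.

Run:
```python
from h import *
y=-.0965; r.move_l(P(y,.128),vel=.03); r.hold(.1); f0=np.mean([RF()[1][1] for _ in range(3)]); st("start")
for i in range(16):
    y-=.0005; r.move_l(P(y,.128),vel=.01); r.hold(.04)
    p,f=RF(); print(round(y*1e3,1),p,f,round(T.current_t(),2))
    if abs(f[1]-f0)>6.5: break
vision.snapshot("side"); print([np.round(d["at"],4) for d in models.mark_of("knob","side")[:1]])
```

```text
start [ 7.0000e-02 -9.6520e+01  1.2802e+02] [-0.6   0.81 -0.04] open 28.22 t 16.04
-97.0 [-5.0000e-02 -9.7000e+01  1.2795e+02] [-0.48 -0.09  0.01] 16.33
-97.5 [-3.0000e-02 -9.7330e+01  1.2794e+02] [ 0.25  0.24 -0.03] 16.62
-98.0 [-4.0000e-02 -9.7490e+01  1.2794e+02] [-0.05  1.01  0.4 ] 16.92
-98.5 [-9.0000e-02 -9.7640e+01  1.2789e+02] [0.29 4.34 0.78] 17.21
-99.0 [-8.0000e-02 -9.7690e+01  1.2785e+02] [0.67 5.45 1.43] 17.5
-99.5 [-1.1000e-01 -9.7780e+01  1.2786e+02] [0.79 6.92 2.89] 17.79
-100.0 [-1.1000e-01 -9.7790e+01  1.2777e+02] [-0.14  7.75  2.12] 18.08
[array([ 0.574 , -0.1931,  0.1306])]
```

About 7 N blocks the sleeve while the pin is still up. I'll back off and look before going any further.

Run:
```python
from h import *
r.move_l(P(-.0965,.128),vel=.03); st("back")
a=vision.snapshot("side")[:,:,::-1]; b=vision.snapshot("scene")[:,:,::-1]
a=cv2.resize(a[250:370,270:440],(800,565),interpolation=cv2.INTER_CUBIC)
cv2.imwrite("pics/s6.png",a)
cv2.imwrite("pics/sc6.png",cv2.resize(b[200:300,190:340],(750,500),interpolation=cv2.INTER_CUBIC))
```

```text
back [ 1.2000e-01 -9.7410e+01  1.2813e+02] [-0.06  0.64  0.65] open 28.4 t 18.45
```

View pics/s6.png

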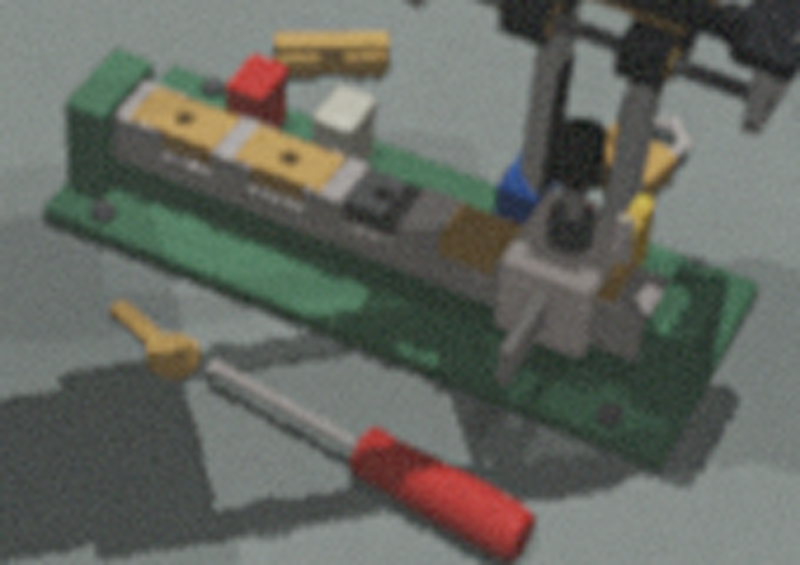

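View pics/sc6.png

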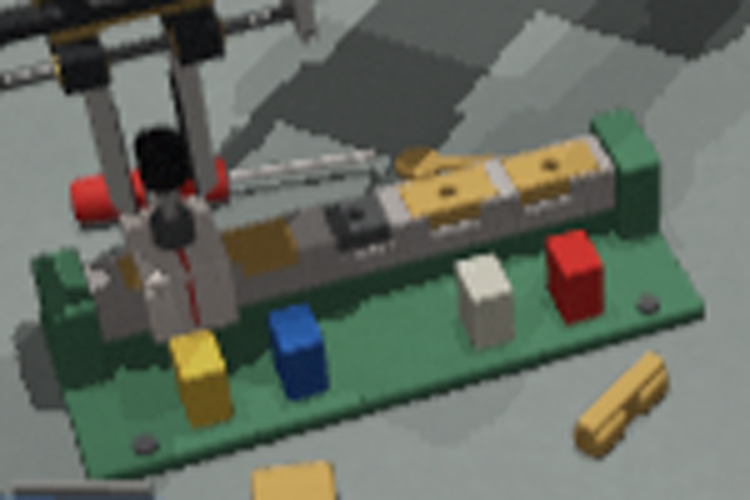

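Nothing outside blocks the sleeve: the blade is clear of the screwdriver and the plunger is still raised. Rather than push harder, I'll regrip, lift clear and move to the estimated hole. There I'll feel with small lowerings, watching whether the plate takes the spring load.

Run:
```python
from h import *
r.move_l(P(-.0953,.1335),vel=.04); st("centre")
gripper_to(.020,3); r.hold(.1); st("grip3")
y=RF()[0][1]
f=RF()[1][1]
gripper_to(.020,25); st("grip25")
r.move_l(P(y/1e3,.1375),vel=.03,guard=25); r.hold(.1); st("lift")
hit=r.move_l(P(-.0995,.1375),vel=.03,guard=12); r.hold(.15); st(("slid",hit))
```

```text
centre [  0.25 -95.9  134.06] [-0.62 -0.02  0.01] open 28.31 t 18.84
grip3 [ 6.0000e-02 -9.5570e+01  1.3367e+02] [-0.07 -0.08  0.73] open 24.56 t 19.18
grip25 [ 7.0000e-02 -9.5590e+01  1.3365e+02] [-0.69 -0.21  1.54] open 23.8 t 19.4
lift [ 1.000e-02 -9.558e+01  1.365e+02] [ 1.24 -1.07 -9.48] open 23.51 t 19.78
('slid', False) [-4.0000e-02 -9.8730e+01  1.3724e+02] [ 2.7   2.2  -8.87] open 23.38 t 20.22
```

```bash
cat > probe.py <<'E'
from h import *
def probe(y):
    """lower in small steps; stop when the plate carries the spring. True if the pin goes into a hole."""
    r.move_l(P(y,.1372),vel=.03,guard=12); r.hold(.05)
    for z in (.1340,.1331,.1324,.1317):
        r.move_l(P(y,z),vel=.03); r.hold(.03)
        fz=np.mean([RF()[1][2] for _ in range(3)])
        if fz>-4.5: break
    st(("probe",round(y*1e3,1),z,round(fz,1)))
    return fz<=-4.5
E
python3 - <<'E'
from probe import *
for y in (-.0995,-.1003,-.1011):
    if probe(y): print("IN"); break
E
```

```text
('probe', -99.5, 0.1317, np.float64(-8.1)) [  0.   -99.71 131.73] [ 1.69  1.45 -8.11] open 23.37 t 21.66
IN
```

The spring load stays on the fingers 2 mm below plate level, so the pin is entering the hole. I'll follow it down gently, then release.

Run:
```python
from h import *
y=-.0997
for z in (.1300,.1275,.1250,.1240,):
    r.move_l(P(y,z),vel=.03); r.hold(.05); st(z)
    if RF()[1][2]>-2.5: break
gripper_to(.0285,10); st("open")
vision.snapshot("side"); print([np.round(d["at"],4) for d in models.mark_of("knob","side")[:1]])
```

```text
0.13 [ 1.0000e-02 -9.9730e+01  1.2997e+02] [ 0.81  1.01 -6.63] open 23.58 t 21.96
0.1275 [ 2.0000e-02 -9.9730e+01  1.2751e+02] [ 1.77  0.54 -6.46] open 23.95 t 22.26
0.125 [ 1.0000e-02 -9.9730e+01  1.2501e+02] [ 1.53  1.17 -5.62] open 23.36 t 22.56
0.124 [ 1.0000e-02 -9.9710e+01  1.2402e+02] [ 1.95  1.62 -6.36] open 23.55 t 22.86
open [ 5.0000e-02 -1.0032e+02  1.2484e+02] [-0.65 -0.59  0.17] open 28.97 t 23.18
[array([ 0.5744, -0.1989,  0.1163])]
```

Run:
```python
from h import *
gripper_to(.055,10); r.move_l(P(-.0997,.22),vel=.12); r.move_l(P(-.0997,.30,-.05),vel=.15); st("up")
zs=[]
for c in ("side","scene","side"):
    im=vision.snapshot(c)
    for n in ("knob","sleeve_pin"): print(c,n,[np.round(d["at"],4) for d in models.mark_of(n,c)[:1]])
    if c=="side": cv2.imwrite("pics/s7.png",cv2.resize(im[250:370,270:440,::-1],(800,565),interpolation=cv2.INTER_CUBIC))
```

```text
up [-50.06 -99.4  299.16] [-0.33 -0.4  -0.05] open 54.7 t 25.62
side knob [array([ 0.5737, -0.1957,  0.1176])]
side sleeve_pin [array([ 0.5785, -0.2008,  0.0747])]
scene knob [array([ 0.5773, -0.1953,  0.1135])]
scene sleeve_pin [array([ 0.5705, -0.2003,  0.0807])]
side knob [array([ 0.5766, -0.1963,  0.1157])]
side sleeve_pin [array([ 0.5731, -0.2021,  0.0755])]
```

View pics/s7.png

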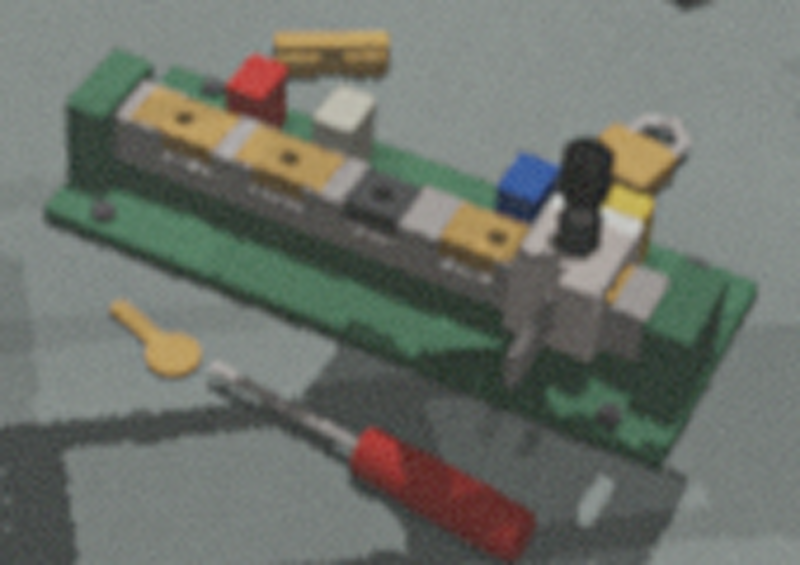

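The sleeve stands beside the yellow tag, with the knob at (585,170) close above the boss. The knob is at 0.1135–0.1176 m (home is 0.117), nothing else has moved, and the arm is clear. I'm handing in.

```bash
python3 -c "
from h import *
r.sign_off()"
```

```text
the job is handed in; nothing more can be done
```

The sleeve is at the yellow tag with its pin home in the hole there. I handed the job in at about 26 s of the 51 s allowed, with the arm clear of everything.

- **What I did:** I lifted the plunger about 14 mm by the knob and slid the sleeve to just short of the hole seen in the wrist camera. I then felt for the hole by small lowerings, and the pin went in at about y = −99 mm. I followed it down with the spring load still on the fingers, then let go.
- **Last checks:** As the pin went down, the spring load eased from about 8 N to about 6 N, as expected near home. Afterwards the cameras put the knob 113.5–117.6 mm above the table (117 mm is home). In the last side view the screwdriver, key blank, padlock and lock cylinder were where they had been; I did not check the brush, spray can or oil bottle again. I did not push the sleeve to test the lock.
- **What went wrong:** My first way of feeling failed. I let the pin down on the plate and pushed the released knob sideways. Four guarded pushes (6 N) each stopped when the finger met the knob. A stepped push then reached 7.8 N without moving the sleeve, possibly some sideways load on the pin. I never found what was holding it. I backed off, and with the pin lifted the sleeve slid freely.

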